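# Slide the power supply in between speaker and heat sink, then bring the camera opposite it

### The job

Slide the power supply along the metal sheet, without lifting it, in between the black speaker box and the finned heat sink: parallel to them, midway in the gap between them, and with its ends level with their ends. Then slide the inspection camera along its rail until its lens stands straight opposite the middle of the power supply. Leave the other things on the bench where they are.

Things in the scene. Friction and masses are not known exactly. Their poses are not given: they have to be found in the camera images.
- power_supply: Power supply, loose, 0.4 to 0.8 kg, too wide to grasp: aluminium tray 100 mm (its x) by 140 mm (its y), walls 35 mm high, brown board with parts up to 51 mm high, 20 mm or more in from the edges (green strip at one end: 39 mm). Either end may lead. Slides with moderate friction. Starts left or right of the gap, turned up to 0.3 rad. Origin: centre of its underside; z up.
- speaker: Speaker, screwed down: black box 50 mm (its x) by 140 mm (its y) by 40 mm high, on the robot's side of the gap, turned up to 0.12 rad. Origin: centre of its underside; +x points across the gap to the heat sink, y runs along the gap, z up.
- heat_sink: Finned aluminium heat sink, screwed down: 40 mm (its x) by 140 mm (its y) by 40 mm high, parallel to the speaker and level with it end for end, beyond the gap as seen from the robot. The free gap between speaker and heat sink is 133 to 139 mm wide. Origin: centre of its underside; axes as the speaker's.
- camera (a joint): Position of the camera carriage along its rail, m: 0 at the right-hand (-y) stop, 0.38 at the left-hand stop; starts near 0. Stiff slide (2.5 N), stays where it is left. The rail lies beyond the heat sink, along y turned up to 0.04 rad, 20 mm high, end blocks 26 mm.
- lens (a point): Lens centre, 86 mm above the sheet. Carriage axes: +y along the rail to the left, the camera looks along -x, z up. Carriage: grey block 50 mm (x) by 60 mm (y), 20 to 70 mm above the sheet, centred 36 mm in +x from the lens, same y; on it a white camera body 44 mm (x, centred 38 mm in +x) by 36 mm (y), 69 to 105 mm up. Push the block or pinch the body.
- screw_jar: Bystander, loose: glass jar, 66 mm across, 70 mm high, at the power supply's height on the other side of the gap. Origin: centre of its underside.
- solder_reel: Bystander, loose: grey reel 60 mm across, 40 mm high, near the robot, left. Origin: centre of its underside.
- screwdriver: Bystander, loose: screwdriver 160 mm long lying beyond the left end of the rail. Origin: middle of its length, at the underside.
- spray_can: Bystander, loose: can 56 mm across, 170 mm high, beyond the rail, left of its middle. Origin: centre of its underside.
- multimeter: Bystander, loose: yellow multimeter 160 by 80 by 38 mm lying near the robot, right. Origin: centre of its underside; its x is its long axis.
There are look-alikes about, which are no part of the job. Of the things shaped like the speaker, the black one is meant.

How it is judged:
By the outcome, as a careful person would: the job done as asked, in the order asked, and still so for the second after the job is handed in, with the robot touching nothing.
It also fails if it takes over 69 s, if anything falls off the work surface, if the arm or the gripper's body presses on something with over 40 N, if the wrist force passes 120 N, or if a joint passes its speed limit or range.

### The arm

A 6-joint arm with a two-finger parallel gripper is mounted at the origin on the work surface. World frame = base frame: x ahead of the robot, y to its left, z up, the work surface at z = 0. Lengths are in m, angles in rad, forces in N, time in s.
With the tool pointing down it reaches from about 0.3 to 0.875 m from the base axis. Payload 6.4 kg.
Tool frame: the origin (TCP) lies on the centre line of the jaws, within the pads' length; the fingertips stand 11 mm ahead of it and the grasp point (between the pads) lies 8 mm behind it; z points along the fingers, y is the line along which they close (so a half turn about z gives the same grasp; the last joint's range is limited). The gripper opens to 85 mm and grips with 20 to 120 N. Pads are 22 mm wide; open, the fingers measure 114 mm over their backs; the gripper's body (76 mm by 85 mm) begins 54 mm behind the grasp point. The pads swing forward as they close: fully open they stand 13 mm farther back than shut.
Start: joints at [0.954, 0.181, 1.607, -0, 1.354, -0.206], TCP at [0.23, 0.527, 0.242] pointing down, gripper open.
Joint ranges: [-2.99, 2.99], [-0.89, 2.07], [0.3, 2.58], [-1.14, 4.28], [0, 2.63], [-3.12, 3.12]. Speed limits (rad/s): [2.57, 2.57, 3.01, 3.14, 3.14, 3.14].

### API

Orientations are given as a unit quaternion [w, x, y, z].
In Python, from workcell import env, hand, planner, monitor, grab_frame, get_calibration, ticket gives the robot as it stands. The module is installed in compiled form; this text tells all that it offers. Calls block until the motion is done:
- env.move_ptp(position, orientation): joint-space move of the TCP to a pose.
- env.line_to(position, frame=None, max_speed=0.15): straight line of the TCP; frame=None keeps the orientation; max_speed is the mean speed in m/s.
- env.movej(angles): joint-space move.
- hand.let_go() and hand.close(): open the fingers fully, or close them until they stop; the grip force is fixed at half the most.
- env.dwell(seconds).
- planner.inverse_kinematics(position, orientation): joint angles nearest the present ones, or None.
- monitor.sense(): the state.
- grab_frame(name): name is "scene" or "side" or "wrist"; returns the picture (400x640x3 uint8, red, green, blue); there is no depth.
- get_calibration(name): a dict with "intrinsics" (3x3 intrinsics, pixels), "extrinsics" (4x4, takes a point from camera to world coordinates); the wrist camera has in their place "T_tool_cam" (4x4, takes a point from camera to tool coordinates, whose origin is the TCP and whose axes are the flange's). Camera axes: x right, y up, looking along -z (the intrinsics and any distortion apply to the point x, -y, -z); pixel columns grow to the right and rows downward; lengths in m; the calibration is good to about 2 mm. A picture is of the moment at which its call begins: read the wrist's pose just before it. get_calibration takes no time and is no camera call.
A pose or a line that the arm cannot do raises env.MotionError and nothing moves.
- ticket.job_done(): hands the job in; it is judged then, once.
The state is a dict: "t": time; "qpos": joint angles; "dq": joint speeds; "effort": joint torques, N m; "tool_pos": TCP position; "orientation": TCP orientation; "ft_force": force on the tool from outside, world axes, zero at the start; "ft_torque": the same for the moment, N m; "width": finger opening in m; "gripper_force": force on a finger pad.
Only numpy, scipy, OpenCV 4.12 (cv2) and the standard library are available. Lean on these libraries where they do the work, as an engineer would, in place of code of your own. Each camera call takes 0.05 s, during which the arm holds its last target. There are 200 camera calls.

## Working session

There is one attempt and no reset: what is moved stays moved. The work goes in short steps, each a Python script; the robot and the scene stay as the last script left them, time stands still between calls to the robot, and variables do not carry over. Pictures are saved under pics/ and viewed, at most 10 in all, crops included, and the job is handed in when it is done.

```bash
mkdir -p pics
python3 - <<'E'
from workcell import *
import cv2,numpy as np
for n in ("scene","side"):
    im=grab_frame(n); cv2.imwrite(f"pics/{n}0.png",im[:,:,::-1])
    c=get_calibration(n); print(n,{k:np.round(v,4).tolist() if not isinstance(v,dict) else v for k,v in c.items()})
print(get_calibration("wrist")); s=monitor.sense(); print(s)
E
```

```text
scene {'intrinsics': [[421.766, 0.0, 323.0509], [0.0, 421.766, 195.4014], [0.0, 0.0, 1.0]], 'extrinsics': [[-0.4099, -0.5559, 0.7232, 1.4111], [0.9121, -0.2439, 0.3295, 0.4487], [-0.0068, 0.7947, 0.607, 0.8482], [0.0, 0.0, 0.0, 1.0]]}
side {'intrinsics': [[505.9169, 0.0, 313.923], [0.0, 505.9169, 202.9193], [0.0, 0.0, 1.0]], 'extrinsics': [[0.9726, 0.1361, -0.1887, 0.2425], [-0.2327, 0.5813, -0.7797, -1.1003], [0.0035, 0.8022, 0.597, 0.9393], [0.0, 0.0, 0.0, 1.0]]}
{'intrinsics': array([[314.44558099,   0.        , 319.21042862],
       [  0.        , 314.44558099, 197.55722505],
       [  0.        ,   0.        ,   1.        ]]), 'T_tool_cam': array([[ 3.54546689e-04,  9.48518192e-01,  3.16722455e-01,
         8.18552900e-02],
       [ 9.99999867e-01, -4.55034128e-04,  2.43309262e-04,
        -8.49980087e-05],
       [ 3.74902788e-04,  3.16722327e-01, -9.48518227e-01,
        -1.32064926e-01],
       [ 0.00000000e+00,  0.00000000e+00,  0.00000000e+00,
         1.00000000e+00]])}
{'t': 0.1, 'qpos': array([ 9.53692460e-01,  1.81457430e-01,  1.60792076e+00, -4.17010868e-06,
        1.35380881e+00, -2.06336006e-01]), 'dq': array([ 0.00128746, -0.00139864, -0.00117985,  0.00158913,  0.00011714,
        0.00106628]), 'effort': array([ 7.40842370e-04, -4.45880520e+01, -3.52237630e+01, -2.11031629e-04,
        4.19268559e-03, -1.06304537e-05]), 'tool_pos': array([0.22932096, 0.52676013, 0.24147331]), 'orientation': array([-3.17152138e-04,  2.03942530e-01,  9.78982538e-01, -7.31371600e-04]), 'ft_force': array([-0.24524083,  0.4257509 ,  0.20699411]), 'ft_torque': array([-0.0256343 , -0.03929487,  0.00568276]), 'gripper_force': 0.0, 'width': 0.08516895036701591}
```

View pics/scene0.png

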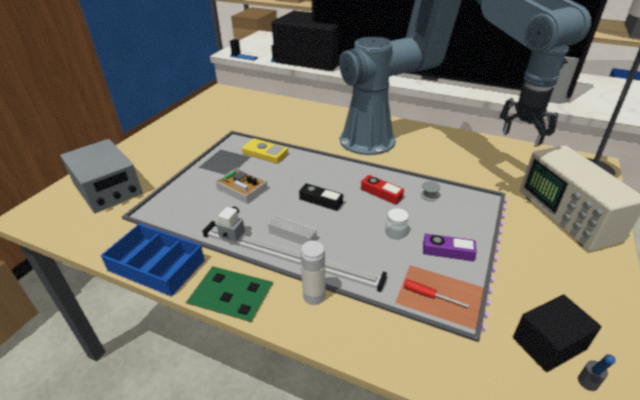

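View pics/side0.png

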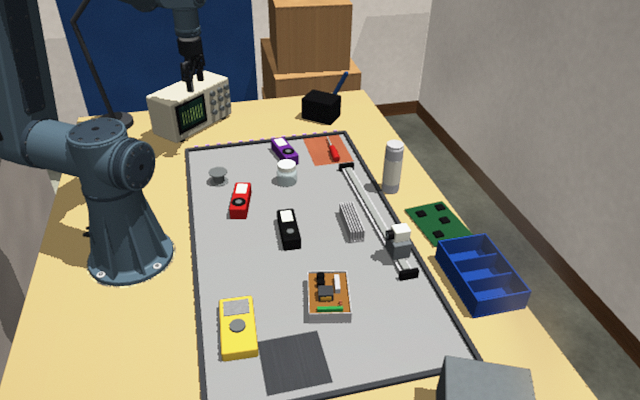

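Scene: power supply at (242,186), speaker candidates: black (321,196), red (382,189), purple (449,246); the black one fits. Heat sink is at (292,230), carriage at (230,225), jar at (398,223), multimeter at (265,150), can at (313,272). Side view: supply (329,296), black box (289,229), heat sink (352,222), carriage (399,240). Next: rough positions, then a wrist view from above.

```bash
cat > h.py <<'E'
from workcell import *
import cv2,numpy as np
from scipy.spatial.transform import Rotation as R
from scipy.optimize import least_squares
def down(yaw): # tool z down, tool x at world angle yaw
    q=(R.from_euler('z',yaw)*R.from_euler('x',np.pi)).as_quat(); return q[[3,0,1,2]]
def wpose():
    s=monitor.sense(); q=s['orientation']; T=np.eye(4); T[:3,:3]=R.from_quat(q[[1,2,3,0]]).as_matrix(); T[:3,3]=s['tool_pos']
    return T@get_calibration("wrist")["T_tool_cam"]
def cam(n,T=None):
    c=get_calibration(n); return c["intrinsics"],(c["extrinsics"] if T is None else T)
def ray(KT,p):
    K,T=KT; d=np.linalg.inv(K)@[p[0],p[1],1]; d=T[:3,:3]@[d[0],-d[1],-d[2]]; return T[:3,3],d/np.linalg.norm(d)
def onz(KT,p,z=0):
    o,d=ray(KT,p); return o+d*(z-o[2])/d[2]
def proj(KT,P):
    K,T=KT; P=np.atleast_2d(P); c=(P-T[:3,3])@T[:3,:3]*[1,-1,-1]; u=c@K.T; return u[:,:2]/u[:,2:]
def tri(obs): # [(KT,px)...]
    A=0;b=0
    for k,p in obs:
        o,d=ray(k,p); M=np.eye(3)-np.outer(d,d); A=A+M; b=b+M@o
    return np.linalg.solve(A,b)
def snap(name,tag):
    T=wpose() if name=="wrist" else None
    im=grab_frame(name); cv2.imwrite(f"pics/{tag}.png",im[:,:,::-1])
    if T is not None: np.save(f"pics/{tag}.npy",T)
    return im
E
python3 - <<'E'
from h import *
a,b=cam("scene"),cam("side")
for n,p,q in [("psu",(242,186),(329,296)),("spk",(321,196),(289,229)),("hs",(292,230),(352,222)),("carr",(229,215),(399,232)),("jar",(398,215),(286,164)),("can",(313,247),(394,146)),("meter",(265,150),(238,327)),("railR",(210,229),(408,272)),("railL",(382,281),(346,167))]:
    print(n,tri([(a,p),(b,q)]).round(3))
for p in ([.48,0.0,.36],[.5,-.1,.34],[.5,-.1,.3]):
    print(p,planner.inverse_kinematics(p,down(0)))
E
```

```text
psu [ 0.481 -0.274  0.016]
spk [ 0.434 -0.005  0.022]
hs [ 0.617 -0.015  0.022]
carr [ 0.697 -0.166  0.091]
jar [0.479 0.26  0.069]
can [0.788 0.137 0.166]
meter [ 0.253 -0.319  0.018]
railR [ 0.702 -0.241  0.016]
railL [0.688 0.283 0.014]
[0.48, 0.0, 0.36] [-2.47949480e-01 -1.14194449e-01  1.67595168e+00 -4.44089210e-16
  1.57983542e+00  1.32284685e+00]
[0.5, -0.1, 0.34] [-4.30526412e-01 -3.44369274e-02  1.64021122e+00 -4.44089210e-16
  1.53581836e+00  1.14026991e+00]
[0.5, -0.1, 0.3] [-4.30526412e-01 -1.20267747e-02  1.69721649e+00 -4.44089210e-16
  1.45640294e+00  1.14026991e+00]
```

Run:
```python
from h import *
env.move_ptp([.56,-.16,.24],down(0)); env.dwell(.2); a=snap("wrist","wA")
env.move_ptp([.60,-.06,.24],down(0)); env.dwell(.2); b=snap("wrist","wB")
print(monitor.sense()['t'])
# enlarge around projected points for viewing
for n in "AB":
    T=np.load(f"pics/w{n}.npy"); k=cam("wrist",T)
    print(proj(k,[[.481,-.274,.0],[.434,-.005,.04],[.617,-.015,.04],[.697,-.166,.07]]).round(0).tolist())
    im=cv2.imread(f"pics/w{n}.png"); cv2.imwrite(f"pics/w{n}v.png",cv2.resize(im,(800,500),interpolation=cv2.INTER_CUBIC))
```

```text
3.8
[[408.0, 224.0], [191.0, 273.0], [178.0, 117.0], [327.0, 24.0]]
[[480.0, 251.0], [274.0, 301.0], [276.0, 156.0], [436.0, 73.0]]
```

View pics/wAv.png

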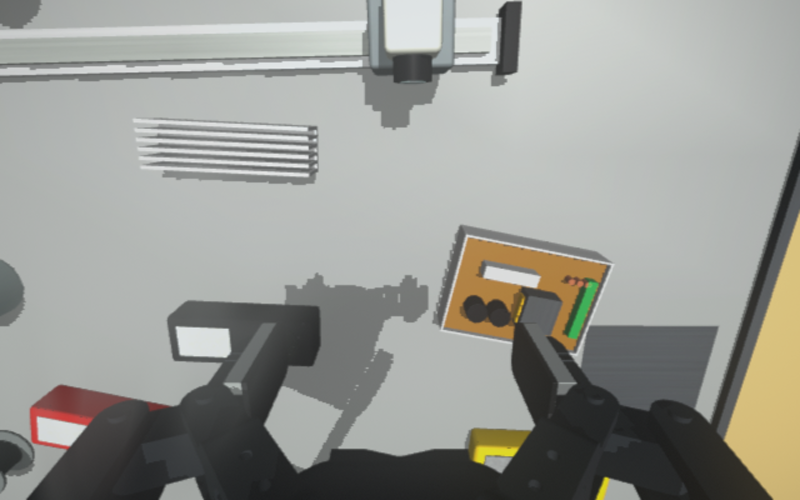

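View pics/wBv.png

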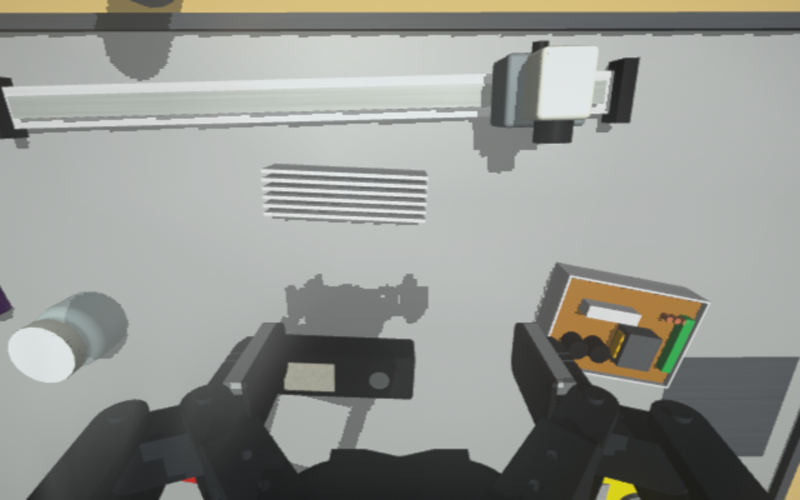

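Wrist view A (800-wide scale): supply rim about (467,237),(612,265),(578,355),(443,329); heat sink (134–318,119–177). The black box shaped like a speaker, at (245,330), lies between the robot and the heat sink as described; the red one at (100,415) is the look-alike. One enlarged composite now, for exact corners and to confirm.

Run:
```python
import cv2,numpy as np
A,B=cv2.imread("pics/wA.png"),cv2.imread("pics/wB.png")
z=lambda im,x,y,h:cv2.resize(im[y:y+h,x:x+160],None,fx=2.5,fy=2.5,interpolation=cv2.INTER_CUBIC)
rows=[np.hstack([z(A,345,175,120),z(B,430,205,120)]),np.hstack([z(A,100,90,64),z(B,200,128,64)]),np.hstack([cv2.convertScaleAbs(z(A,125,238,56),alpha=1.6),cv2.convertScaleAbs(z(B,200,266,56),alpha=1.6)])]
cv2.imwrite("pics/comp.png",np.vstack(rows))
```

```text
(no output)
```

View pics/comp.png

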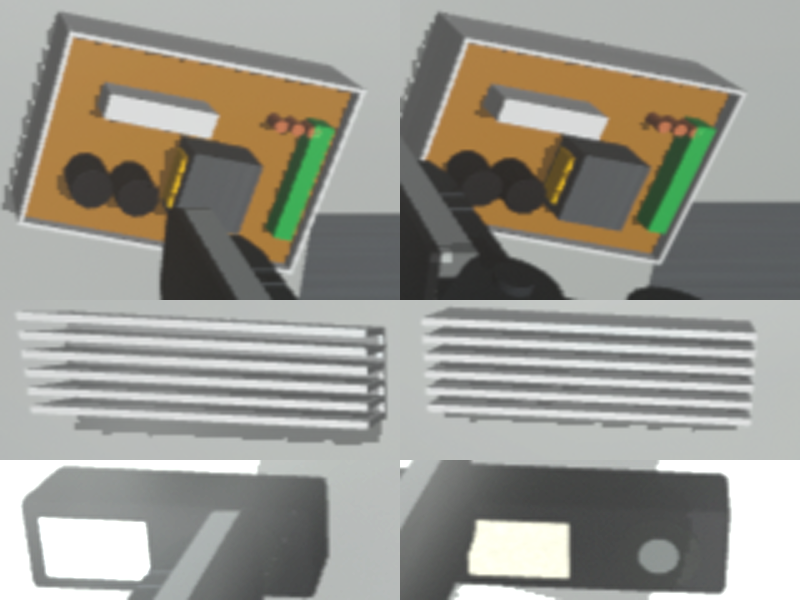

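The composite confirms the black box as the speaker, with the fins beyond it. Corners are read; now a model fit.

```bash
cat >> h.py <<'E'
def box(p,hx,hy,z):  # corners FL,FR,NR,NL (far=+x, left=+y)
    x,y,t=p; c=np.array([[hx,hy],[hx,-hy],[-hx,-hy],[-hx,hy]])@np.array([[np.cos(t),np.sin(t)],[-np.sin(t),np.cos(t)]])
    return np.c_[c+[x,y],np.full(4,z)]
def gp(t,c,d): return [c[0]+d*np.cos(t),c[1]+d*np.sin(t),t]
E
cat > fit.py <<'E'
from h import *
A,B=[cam("wrist",np.load(f"pics/w{n}.npy")) for n in "AB"]
# rim height from two views
for n,a,b in [("FL",(373,189),(456.4,221)),("FR",(490.6,211.4),(568,241.8)),("NR",(461.4,282.6),(534.8,309.8)),("hsFL",(106.4,95.6),(209.2,136.8)),("hsNR",(246.8,140.8),(340.4,178)),("hsNL",(112.4,133.6),(211.6,171.2)),("spkNR",(251,292.8),(329.6,318.8))]:
    print(n,tri([(A,a),(B,b)]).round(4))
obs=[(A,0,(373,189)),(A,1,(490.6,211.4)),(A,2,(461.4,282.6)),(A,3,(353.4,263.8)),(B,0,(456.4,221)),(B,1,(568,241.8)),(B,2,(534.8,309.8))]
f=lambda p:np.ravel([proj(k,box(p,.05,.07,.035)[i])[0]-px for k,i,px in obs])
r=least_squares(f,[.48,-.27,-.2]); print("psu",r.x.round(4),r.fun.round(1)); P=r.x
o2=[(A,'h',0,(106.4,95.6)),(A,'h',1,(246.8,102.4)),(A,'h',2,(246.8,140.8)),(A,'h',3,(112.4,133.6)),(B,'h',0,(209.2,136.8)),(B,'h',1,(342,140.8)),(B,'h',2,(340.4,178)),(B,'h',3,(211.6,171.2)),
(A,'s',2,(251,292.8)),(A,'s',0,(135,253.2)),(A,'s',3,(139,288.4)),(B,'s',2,(329.6,318.8))]
def g(p):
    x,y,t,w=p; H=box(gp(t,(x,y),w/2+.02),.02,.07,.04); S=box(gp(t,(x,y),-w/2-.025),.025,.07,.04)
    return np.ravel([proj(k,(H if c=='h' else S)[i])[0]-px for k,c,i,px in o2])
r=least_squares(g,[.52,-.01,0,.136],loss='soft_l1'); print("gap x,y,yaw,w",r.x.round(4),r.fun.reshape(-1,2).round(1).tolist()) if False else print("gap",r.x.round(4),g(r.x).reshape(-1,2).round(1).tolist())
x,y,t,w=r.x; c,s=np.cos(t),np.sin(t)
print("psu in gap frame",(np.array([[c,s],[-s,c]])@(P[:2]-[x,y])).round(4),P[2]-t)
E
python3 fit.py
```

```text
FL [ 0.5392 -0.2198  0.0356]
FR [ 0.5121 -0.3564  0.0348]
NR [ 0.4201 -0.3339  0.0397]
hsFL [0.6377 0.0527 0.0429]
hsNR [ 0.5933 -0.0841  0.0432]
hsNL [0.6006 0.0546 0.0423]
spkNR [ 0.4032 -0.0743  0.0363]
psu [ 0.4774 -0.2785 -0.1937] [-0.2 -1.1  0.7 -0.8  0.7  1.7 -0.9  1.3 -0.5 -0.5  0.6 -0.4 -0.3  0.6]
gap [ 0.527  -0.0112 -0.0424  0.1372] [[0.1, -0.5], [-0.5, -0.9], [0.6, 0.4], [0.6, 1.7], [-0.5, -1.4], [0.6, 0.2], [-0.2, -0.2], [-0.3, 1.5], [0.7, 0.1], [-3.0, -0.7], [-1.1, 0.3], [1.5, 0.6]]
psu in gap frame [-0.0381 -0.2692] -0.15137909109071726
```

```bash
cat >> h.py <<'E'
G=np.array([.527,-.0112,-.0424])
def g2w(u,v,t=G[2]): c,s=np.cos(t),np.sin(t); return np.array([G[0]+c*u-s*v,G[1]+s*u+c*v])
def off(p,d,a): return np.array([p[0]+d*np.cos(a),p[1]+d*np.sin(a)])
def P3(p,z): return [float(p[0]),float(p[1]),z]
E
python3 - <<'E'
from h import *
psu=np.array([.4774,-.2785]); y0=-.1937; z=.016
s=off(psu,-.085,y0); c=off(psu,-.062,y0)
tgt=g2w(0,-.269); e=off(tgt,-.061,G[2])
env.move_ptp(P3(s,.16),down(y0)); env.line_to(P3(s,z),max_speed=.2); f0=monitor.sense()['ft_force']
env.line_to(P3(c,z),max_speed=.1)
env.line_to(P3(e,z),frame=down(G[2]),max_speed=.05); m=monitor.sense(); print("f",(m['ft_force']-f0).round(1),m['tool_pos'].round(4))
b=off(tgt,-.09,G[2]); env.line_to(P3(b,z),max_speed=.15); env.line_to(P3(b,.15),max_speed=.25)
env.move_ptp([.52,-.16,.24],down(0)); env.dwell(.2); snap("wrist","wC"); print(monitor.sense()['t'])
im=cv2.imread("pics/wC.png"); k=cam("wrist",np.load("pics/wC.npy"))
u=proj(k,box([*tgt,G[2]],.05,.07,.035)); print(u.round(1).tolist())
x,y=np.maximum((u.mean(0)-[100,75]).astype(int),0); x=min(x,440); y=min(y,250); print(x,y)
cv2.imwrite("pics/wCv.png",cv2.resize(im[y:y+150,x:x+200],(800,600),interpolation=cv2.INTER_CUBIC))
E
```

```text
f [-5.2 -0.4  4.3] [ 0.454  -0.2774  0.0159]
9.15
[[368.4, 123.5], [501.6, 129.1], [482.0, 217.5], [360.5, 212.9]]
328 95
```

View pics/wCv.png

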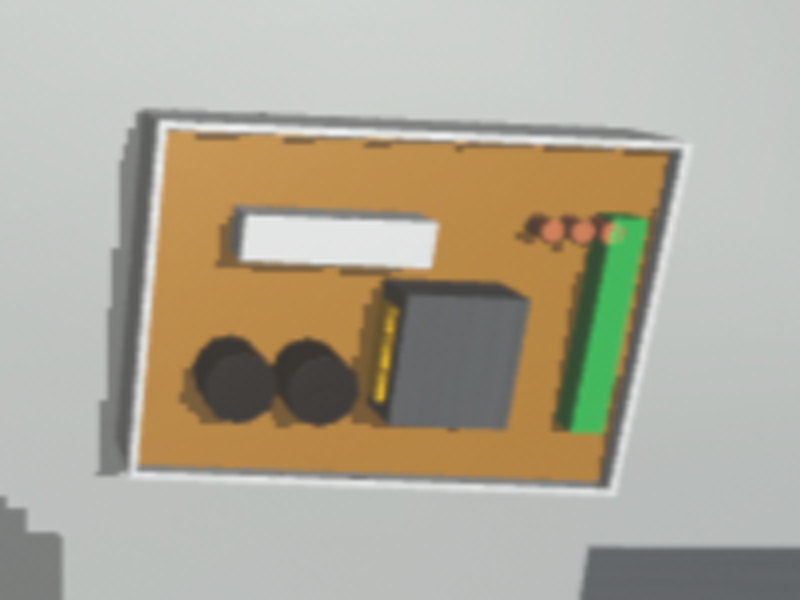

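The picture shows the supply squared up: rim corners at crop (159,121),(690,146),(613,493),(130,474).

```bash
cat >> h.py <<'E'
def psufit(tag,pts,x0):
    k=cam("wrist",np.load(f"pics/{tag}.npy")); f=lambda p:(proj(k,box(p,.05,.07,.035))-pts)[~np.isnan(pts[:,0])].ravel()
    r=least_squares(f,x0); p=r.x; d=R.from_euler('z',-G[2]).as_matrix()[:2,:2]@(p[:2]-G[:2]); print(tag,p.round(4),"res",r.fun.round(1),"gap frame",d.round(4),round(p[2]-G[2],4)); return p
E
python3 - <<'E'
from h import *
pts=(np.array([[159,121],[690,146],[613,493],[130,474]])+.5)/4-.5+[328,95]
psufit("wC",pts,[.515,-.28,-.04])
for v in (-.38,-.25,-.081): print(planner.inverse_kinematics(P3(g2w(0,v),.016),down(G[2]+np.pi/2)))
E
```

```text
wC [ 0.5144 -0.279  -0.0437] res [ 0.1 -0.3  0.4 -0.8  0.   0.7 -0.6  0.7] gap frame [-0.0013 -0.2681] -0.0013
[-0.83723303  0.5988593   1.54665188  0.          0.99608147 -0.79483303]
[-0.67296294  0.48825616  1.72436997  0.          0.92896653 -0.63056294]
[-3.97623410e-01  4.08319240e-01  1.84733847e+00 -4.44089210e-16
  8.85934947e-01 -3.55223410e-01]
```

Run:
```python
from h import *
z=.016; q=down(G[2]+np.pi/2); f0=None
s=g2w(-.0013,-.268-.105)
env.move_ptp(P3(s,.14),q); env.line_to(P3(s,z),max_speed=.2)
env.line_to(P3(g2w(-.0013,-.268-.083),z),max_speed=.1)
env.line_to(P3(g2w(0,-.093),z),max_speed=.06); m=monitor.sense(); print(m['ft_force'].round(1),m['tool_pos'])
env.line_to(P3(g2w(0,-.12),z),max_speed=.1); env.line_to(P3(g2w(0,-.12),.12),max_speed=.25)
env.move_ptp([.57,.08,.24],down(0)); env.dwell(.2); snap("wrist","wD")
env.move_ptp([.57,-.11,.24],down(0)); env.dwell(.2); snap("wrist","wE"); print(monitor.sense()['t'])
t=[]
for n in "DE":
    im=cv2.imread(f"pics/w{n}.png"); k=cam("wrist",np.load(f"pics/w{n}.npy"))
    u=proj(k,box([*g2w(.01,-.01),G[2]],.05,.07,.035)); x,y=(u.mean(0)-[100,75]).astype(int); x,y=np.clip([x,y],0,[440,250]); print(n,x,y,u.round(1).tolist())
    cv2.imwrite(f"pics/w{n}v.png",cv2.resize(im[y:y+150,x:x+200],(800,600),interpolation=cv2.INTER_CUBIC))
```

```text
[-0.6 -2.  -2.2] [ 0.52306814 -0.10416926  0.01600845]
20.3
D 308 122 [[350.2, 152.5], [479.1, 157.9], [461.9, 241.3], [343.9, 236.8]]
E 142 122 [[176.1, 152.4], [305.8, 158.2], [303.2, 241.5], [184.5, 236.6]]
```

View pics/wEv.png

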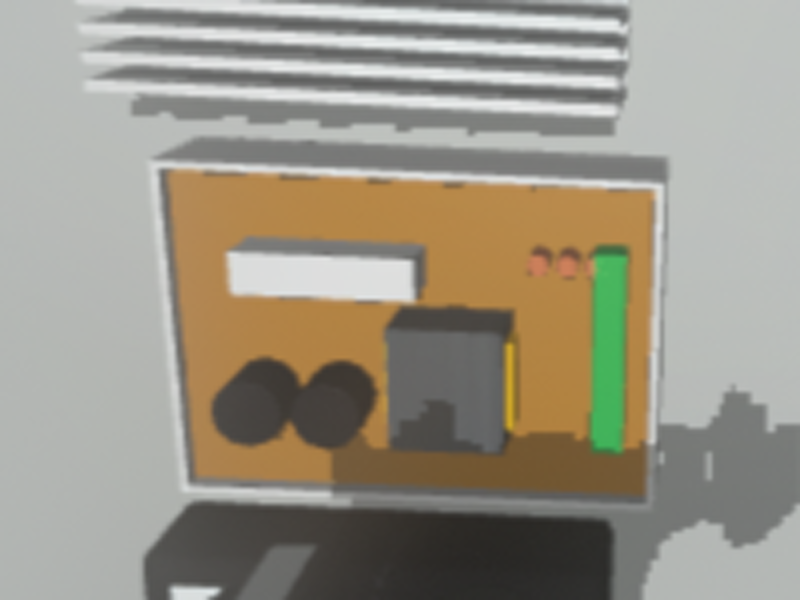

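Supply in the gap, short of the end as intended: rim (152,162),(664,184),(649,506),(183,493); heat-sink near fin (85,88)–(617,115) in the same crop.

Run:
```python
from h import *
o=lambda a:(np.array(a,float)+.5)/4-.5+[142,122]
p=psufit("wE",o([[152,162],[664,184],[649,506],[183,493]]),[.527,-.02,-.04])
k=cam("wrist",np.load("pics/wE.npy")); Rg=R.from_euler('z',-G[2]).as_matrix()[:2,:2]
for n,px,z in (("hsNL",(85,88),.04),("hsNR",(617,115),.04),("spkFRtop~",(612,522),.04),("spkFLbase",(190,503),0.0)):
    w=onz(k,o([px])[0],z); print(n,(Rg@(w[:2]-G[:2])).round(4))
```

```text
wE [ 0.5263 -0.0234 -0.0406] res [-0.6 -0.2 -0.1 -0.3  1.   1.  -0.2 -0.3] gap frame [-0.0001 -0.0122] 0.0018
hsNL [0.0698 0.0707]
hsNR [ 0.069  -0.0694]
spkFRtop~ [-0.0519 -0.0705]
spkFLbase [-0.0728  0.071 ]
```

Run:
```python
from h import *
z=.016; q=down(G[2]+np.pi/2)
env.move_ptp(P3(g2w(0,-.12),.12),q); env.line_to(P3(g2w(0,-.12),z),max_speed=.2)
env.line_to(P3(g2w(0,-.098),z),max_speed=.1)
env.line_to(P3(g2w(0,-.0803),z),max_speed=.03)
env.line_to(P3(g2w(0,-.12),z),max_speed=.1); env.line_to(P3(g2w(0,-.12),.16),max_speed=.25)
env.move_ptp([.63,-.06,.25],down(0)); env.dwell(.2); snap("wrist","wF"); print(monitor.sense()['t'])
im=cv2.imread("pics/wF.png"); cv2.imwrite("pics/wFv.png",cv2.resize(im[0:320],None,fx=1.25,fy=1.25,interpolation=cv2.INTER_CUBIC) if 0 else np.vstack([cv2.resize(im[60:260,170:490],(800,500),interpolation=cv2.INTER_CUBIC)]))
k=cam("wrist",np.load("pics/wF.npy")); print(proj(k,box([*g2w(0,0),G[2]],.05,.07,.035)).round(1).tolist(),proj(k,[[.70,-.25,.02],[.7,.25,.02],[.7,-.166,.07]]).round(1).tolist())
```

```text
26.5417
[[220.0, 209.5], [338.7, 214.3], [333.8, 286.7], [224.5, 282.7]] [[491.5, 102.8], [37.6, 102.6], [430.5, 104.4]]
```

View pics/wFv.png

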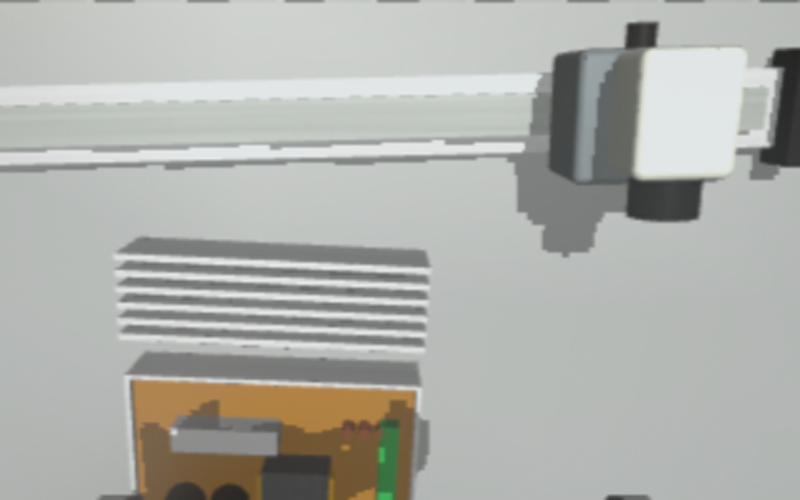

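Wrist view F: rail runs (0,97)–(540,83) and (0,158)–(525,147); white body top (640,52),(746,48),(737,178),(635,180); lens front at about (664,200); supply far rim (127,378)–(420,388); near fin (120,339)–(425,351).

Run:
```python
from h import *
A,B,F=[cam("wrist",np.load(f"pics/w{n}.npy")) for n in "ABF"]; S,D=cam("scene"),cam("side")
o=lambda a:(np.array(a,float)+.5)/2.5-.5+[170,60]; ob=lambda a:(np.array(a,float)+.5)/1.25-.5
Rg=R.from_euler('z',-G[2]).as_matrix()[:2,:2]
for n,p,z in (("psuFL",(127,378),.035),("psuFR",(420,388),.035),("hsNL",(120,339),.04),("hsNR",(425,351),.04)):
    print(n,(Rg@(onz(F,o(p),z)[:2]-G[:2])).round(4))
for n,k,f,L in (("F far",F,o,[(0,97),(540,83)]),("F near",F,o,[(0,158),(525,147)]),("B far",B,ob,[(5,92),(485,79)]),("B near",B,ob,[(15,127),(480,113)]),("A near",A,ob,[(0,71),(370,66)])):
    a,b=[onz(k,f(p),.02) for p in L]; d=a-b; print(n,a[:2].round(4),b[:2].round(4),"yaw",round(np.arctan2(-d[0],d[1]),4))
print("bodyF",np.mean([onz(F,o(p),.105) for p in [(640,52),(746,48),(737,178),(635,180)]],0).round(4),"bodyB",np.mean([onz(B,ob(p),.105) for p in [(540,47),(599,46),(589,120),(537,119)]],0).round(4))
print("lens tri",tri([(A,ob((412,68))),(F,o((664,200)))]).round(4), "body tri",tri([(F,o((690,114))),(S,(230,213)),(D,(400,229))]).round(4))
a,b=tri([(S,(210,229)),(D,(408,272))]),tri([(S,(382,281)),(D,(346,167))]); d=b-a; print("ends yaw",np.arctan2(-d[0],d[1]).round(4))
for y in (-.19,-.006): print(planner.inverse_kinematics([.705,y,.089],down(.027)))
```

```text
psuFL [0.0483 0.0695]
psuFR [ 0.0491 -0.0689]
hsNL [0.0693 0.07  ]
hsNR [ 0.0694 -0.0697]
F far [0.7044 0.1038] [ 0.7103 -0.1328] yaw 0.0249
F near [0.6782 0.1078] [ 0.6831 -0.1279] yaw 0.0207
B far [0.6999 0.2674] [ 0.7095 -0.1322] yaw 0.024
B near [0.672  0.2677] [ 0.6829 -0.1298] yaw 0.0274
A near [0.6756 0.1684] [ 0.6798 -0.1355] yaw 0.0137
bodyF [ 0.6998 -0.1669  0.105 ] bodyB [ 0.6996 -0.1663  0.105 ]
lens tri [ 0.6702 -0.1673  0.0909] body tri [ 0.6987 -0.1652  0.1004]
ends yaw 0.027
[-4.25293098e-01  6.62668490e-01  1.26966187e+00 -4.44089210e-16
  1.20926229e+00  1.11850323e+00]
[-1.76383959e-01  6.12591279e-01  1.34895270e+00 -4.44089210e-16
  1.18004867e+00  1.36741237e+00]
```

Run:
```python
from h import *
t=.025; ry=np.array([-np.sin(t),np.cos(t)]); q=down(t); C=np.array([.6997,-.1666]); z=.089; P=g2w(-.0007,.0003)
env.move_ptp(P3(C,.17),q); env.line_to(P3(C,z),max_speed=.15)
hand.close(); m=monitor.sense(); print("width",m['width'],m['gripper_force'],m['ft_force'].round(1),m['tool_pos'])
C2=m['tool_pos'][:2]; e=C2+((P-C2)@ry)*ry
if .03<m['width']<.042:
    env.line_to(P3(e,z),max_speed=.1); env.dwell(.3); m=monitor.sense(); print("target",e,m['tool_pos'],m['ft_force'].round(1),m['width'])
    hand.let_go(); env.line_to(P3(e,.2),max_speed=.2)
    env.move_ptp([.61,-.005,.25],down(0)); env.dwell(.2); snap("wrist","wG"); print(monitor.sense()['t'])
    im=cv2.imread("pics/wG.png"); cv2.imwrite("pics/wGv.png",cv2.resize(im[60:300,160:480],(800,600),interpolation=cv2.INTER_CUBIC))
    snap("side","side1"); snap("scene","scene1")
```

```text
width 0.0351929466156118 63.73204708099365 [-2.7  0.9  4.6] [ 0.70010364 -0.16695395  0.09006702]
target [ 0.69609459 -0.00662518] [ 0.69637804 -0.00673421  0.09004461] [-2.3 -0.1  7.2] 0.03494636053068841
32.4417
```

View pics/wGv.png

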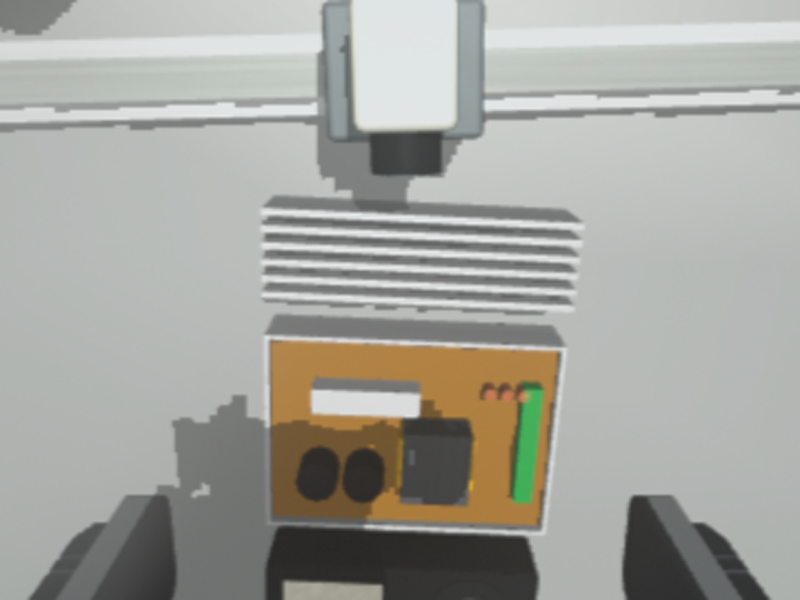

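Lens tip at (406,165), body centre at (405,65), supply rim (266,338),(565,348),(544,531),(270,523), near fin edge (262,300)–(574,309). Quick numeric check, then hand in if it holds.

Run:
```python
from h import *
o=lambda a:(np.array(a,float)+.5)/2.5-.5+[160,60]
p=psufit("wG",o([[266,338],[565,348],[544,531],[270,523]]),[.527,-.01,-.04]); k=cam("wrist",np.load("pics/wG.npy"))
a,b=[onz(k,o(q),.02) for q in ((0,118),(800,97))]; d=a-b; t=np.arctan2(-d[0],d[1]); ry=np.array([-np.sin(t),np.cos(t)])
L=onz(k,o((406,165)),.083); Bd=onz(k,o((405,65)),.105)
print("rail yaw",t,"lens",L.round(4),"body",Bd.round(4),"err along rail",(L[:2]-p[:2])@ry,(Bd[:2]-p[:2])@ry)
Rg=R.from_euler('z',-G[2]).as_matrix()[:2,:2]
for q in ((262,300),(574,309)): print((Rg@(onz(k,o(q),.04)[:2]-G[:2])).round(4))
dS=cv2.absdiff(cv2.imread("pics/side0.png"),cv2.imread("pics/side1.png")).max(2)
for n,(x,y) in dict(jar=(286,170),meter=(238,327),reel=(217,176),can=(392,165),driver=(333,150)).items(): print(n,int(dS[y-12:y+12,x-12:x+12].max()))
```

```text
wG [ 0.5269 -0.0111 -0.0351] res [-0.7 -0.8  0.7 -0.7  0.8  1.2 -0.8  0.9] gap frame [-0.0001  0.0001] 0.0073
rail yaw 0.025419790229838823 lens [ 0.6615 -0.0077  0.083 ] body [ 0.696 -0.007  0.105] err along rail 1.3347009259788607e-05 -0.00023725181341355
[0.068  0.0704]
[ 0.0698 -0.0697]
jar 12
meter 9
reel 10
can 11
driver 186
```

Run:
```python
import cv2,numpy as np
c=lambda f:cv2.resize(cv2.imread(f)[90:340,180:440],(400,385),interpolation=cv2.INTER_CUBIC)
cv2.imwrite("pics/cmp.png",np.hstack([c("pics/side0.png"),c("pics/side1.png")]))
```

```text
(no output)
```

View pics/cmp.png

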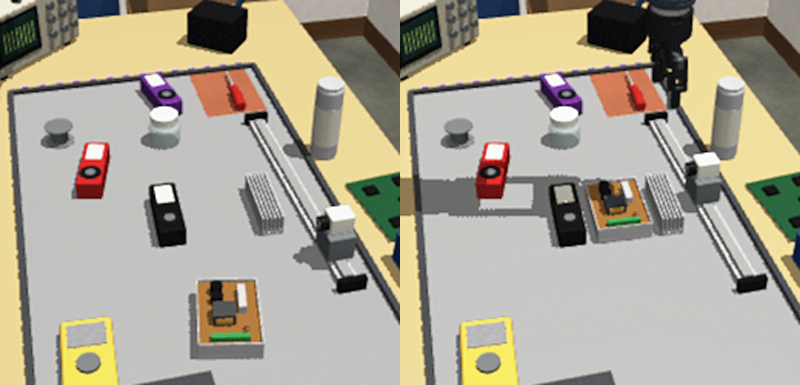

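The last picture shows the gripper merely standing in front of the screwdriver region (screwdriver still at (635,92), as before at (235,92)). The supply sits between the black speaker and the heat sink, with the camera opposite. Handing in.

```bash
python3 -c "
from workcell import ticket
print(ticket.job_done())"
```

```text
the job is handed in; nothing more can be done
None
```

I slid the power supply midway between the black speaker and the heat sink (about 1 mm and 0.01 rad off, ends level), then slid the camera so its lens axis meets the supply's middle to within about 1 mm. The bystanders were left where they were, and I handed the job in at about 33 s on the robot's clock.

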